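Lock a relief block in the printing bed

ROBOT

A 6-joint arm with a two-finger parallel gripper is mounted at the origin on a cart in front of the work surface, level with it; the furniture and walls round the work are solid. World frame = base frame: x ahead of the robot, y to its left, z up, the work surface at z = 0. Lengths are in m, angles in rad, forces in N, time in s.
With the tool pointing down it reaches from about 0.35 to 0.975 m from the base axis. Payload 4.9 kg.
Tool frame: the origin (TCP) lies on the centre line of the jaws, within the pads' length; the fingertips stand manip.tip_reach ahead of it and the grasp point (between the pads) is the TCP (manip.tip_reach is the distance from the TCP to the fingertips, in m); z points along the fingers, y is the line along which they close (so a half turn about z gives the same grasp; the last joint's range is limited). The gripper opens to 85 mm and grips with 20 to 120 N. Pads are 22 mm wide; open, the fingers measure 114 mm over their backs; the gripper's body (76 mm by 85 mm) begins 54 mm behind the grasp point. The pads swing forward as they close: fully open they stand 13 mm farther back than shut.
Start: joints at [1.014, 0.053, 1.613, -0, 1.476, -0.119], TCP at [0.265, 0.566, 0.25] pointing down, gripper open.
Joint ranges: [-3.01, 3.01], [-1.01, 2.22], [0.06, 2.58], [-1.02, 4.17], [0.09, 2.62], [-3.14, 3.14]. Speed limits (rad/s): [2.57, 2.57, 3.14, 3.14, 3.14, 3.14].

INTERFACE

Orientations are given as a unit quaternion [w, x, y, z].
In Python, from plant import manip gives the robot as it stands. The module is installed in compiled form; this text tells all that it offers.
- The arm moves only by the tool move_arm, never from a script. Its argument "rows" is a list of rows, each a list of 7 numbers: the shift along the tool's x, y, z in cm, then the turn, a rotation vector about the tool's x, y, z in degrees, then the opening, from -1 (shut) to 1 (fully open). In form: [[tx, ty, tz, ax, ay, az, jaw], ...]. A call has 1 to 20 rows; each row shifts and turns the commanded pose from where the row before left it, along the tool's axes as they then stand; what a row does not reach is not made up. A row lasts 1/12 s, in which the tool goes at most 41.7 mm and 7.16 degrees, less where a joint would pass 70% of its speed; a pose out of reach is approached as far as the arm can. A call is refused whole if a number of a shift passes 4.17 or a number of a turn 7.16, either way. A call with a gripper value outside its range is refused whole. The fingers move at their own pace and stop on an object; the grip force is fixed at half the most. Time passes only in rows, so rows that do not move let the fingers close. It gives the time, the measured TCP pose, the force, the opening and the grip force at its end, in the units of the state.
- manip.state(): the state, without advancing time (a new reading comes with each control period).
- manip.grab_frame(name): name is "scene" or "top" or "wrist"; returns a dict with "img" (384x512x3 uint8, blue, green, red), "mtx" (3x3 intrinsics, pixels), "R" (3x3) and "t" (3): a world point X has camera coordinates R X + t. Camera axes: x right, y down, z forward; pixel columns grow to the right and rows downward; lengths in m; the calibration is good to about 2 mm. A picture is of the moment at which its call begins. There is no depth.
- manip.job_done(): hands the job in; it is judged then, once.
The state is a dict: "time": time; "joint_pos": joint angles; "joint_vel": joint speeds; "joint_efforts": joint torques, N m; "tool_pos": TCP position; "tool_rot": TCP orientation; "contact_force": force on the tool from outside, world axes, zero at the start; "ft_torque": the same for the moment, N m; "gripper_width": opening from 0.0 (shut) to 1.0 (fully open); "grasp_force": force on a finger pad.
Only numpy, scipy, OpenCV 4.12 (cv2) and the standard library are available. Lean on these libraries where they do the work, as an engineer would, in place of code of your own. Each camera call takes 0.05 s, during which the arm holds its last target. There are 200 camera calls.

TASK

Set the carved block, picture side up, in the metal printing bed, home against the two pins and the end stop. Then turn the cam knob clockwise until the sprung plunger drops into the notch of the cam plate, so that the jaw holds the block locked; stop as soon as it drops and do not force the knob on against the plunger. Handle the block gently and leave the other tools where they are.

Things in the scene. Friction and masses are not known exactly. Their poses are not given: they have to be found in the camera images.
- bed: Fixed grey steel plate 140 x 256 x 12 mm. Origin: underside; z up, plate top at z 12. End stop 14 mm tall, face at y +110. Two 8 mm pins, 14 mm tall, at (31, 45) and (31, 99). Cam axis at (0, -30.5). Jaw comes from -y. The block's home centre is (0, 72): its long sides along y, +x side on the pins (contact at x 27), +y end on the stop. With the jaw open there are 8 to 12 mm to spare in y.
- block: Loose relief block: wooden mount faced with dark carved lino, 54 (x) x 76 (y) x 23 (z) mm, 0.11 kg. Origin: centre of its underside; z up through the picture side. Either end may face the stop. Take it across the 54 mm, between the pins.
- knob (a point): On the cam axis at the middle of the black knob, 54 mm above the bed's underside. Knob: 24 mm tall (z 42 to 66), 58 mm round with two flats 46 mm apart; the frame turns with it: x along the flats (pointer line), y from flat to flat. Grip the flats. Clockwise from above tightens, taking about 0.3 to 0.5 N m; it must turn 0.9 to 1.6 rad from its start. It stays where it is left.
- cam: Knob, steel index plate (84 mm, z 28 to 34), eccentric. A sprung 7 mm pin in a block at the bed's -y end rides on the plate's rim, then drops 6 mm into its one 8.6 mm notch. The block sits up to 13 degrees either way round the cam, unmeasured, so feel for the drop: resistance vanishes, then within 0.1 rad the knob stops hard (25 N m/rad). Over 40 N on the pin, 1.1 N m beyond turning, strains it.
- jaw: Sprung steel jaw with a rubber face, 44 mm wide (x), 14 mm tall, on a carriage that slides along the bed's y between two gibs. A light spring draws it back; the cam pushes it up to 13 mm to +y and clamps the block with about 5 to 15 N.
- baren: Bystander: wooden rubbing disc with a bridge handle, 103 mm.
- gouge: Bystander: engraving tool with a wooden handle, 114 mm, lying.
Things that resemble listed ones, but are neither listed nor needed, are in the scene too. Leave any purple look-alike of the block alone.

How it is judged:
By the outcome, as a careful person would: the job done as asked, in the order asked, and still so for the second after the job is handed in, with the robot touching nothing.
It also fails if it takes over 72 s, if anything falls off the work surface, if the arm or the gripper's body presses on something with over 40 N, if the wrist force passes 120 N, or if a joint passes its speed limit or range.

## Working session

There is one attempt and no reset: what is moved stays moved. The work goes in short steps, Python scripts to look and compute and a tool call to move; the robot and the scene stay as the last step left them, time stands still between calls to the robot, and variables do not carry over. Pictures are saved under pics/ and viewed, at most 10 in all, crops included, and the job is handed in when it is done.

Besides the shell and the picture viewer there is one more tool, called as a command line: name --pt "numbers of a row" for each row, then --argument value for the rest. move_arm: Moves the arm, as the interface text tells. Its arguments: {"type":"object","properties":{"rows":{"type":"array","items":{"type":"array","items":{"type":"number"}}}},"required":["rows"]}

```bash
mkdir -p pics; python3 - <<'E'
from plant import manip
import cv2,pickle,numpy as np
print(manip.tip_reach, manip.state())
d={}
for n in("scene","top"):
    f=manip.grab_frame(n); d[n]=f; cv2.imwrite(f"pics/{n}0.png",f["img"])
    print(n,f["mtx"].tolist(),(-f["R"].T@f["t"]).round(3),f["R"].round(3).tolist())
pickle.dump(d,open("f0.pkl","wb"))
cv2.imwrite("pics/both0.png",cv2.resize(np.vstack([d["top"]["img"]]),(800,600),interpolation=cv2.INTER_CUBIC))
E
```

```text
0.019 {'time': 0.0, 'joint_pos': array([ 1.01400856e+00,  5.33604750e-02,  1.61427671e+00, -1.42145263e-05,
        1.47597054e+00, -1.19023848e-01]), 'joint_vel': array([-0.00071331, -0.0013603 ,  0.00171743,  0.00170628, -0.00300341,
        0.00030288]), 'joint_efforts': array([-2.47220305e-04, -3.93699038e+01, -3.70168269e+01, -1.46591028e-04,
        7.42087956e-03,  8.40321434e-06]), 'tool_pos': array([0.26466024, 0.56556868, 0.24907105]), 'tool_rot': array([-3.27335664e-04,  2.17137618e-01,  9.76140481e-01, -9.52905951e-04]), 'contact_force': array([ 0.57720216, -0.04171668, -0.58247499]), 'ft_torque': array([ 3.03911928e-05, -4.97236683e-02,  1.34695845e-02]), 'grasp_force': 0.0, 'gripper_width': 1.001675181971975}
scene [[359.6059027928329, 0.0, 254.3906181558453], [0.0, 359.6059027928329, 192.52752694367112], [0.0, 0.0, 1.0]] [-0.03  -0.612  0.65 ] [[0.695, -0.718, 0.02], [-0.458, -0.465, -0.758], [0.553, 0.518, -0.652]]
top [[455.10176939684203, 0.0, 253.89105070083437], [0.0, 455.10176939684203, 189.56743517601242], [0.0, 0.0, 1.0]] [ 0.368 -0.135  1.119] [[-0.011, -1.0, 0.008], [-0.995, 0.01, -0.098], [0.098, -0.009, -0.995]]
```

View pics/both0.png

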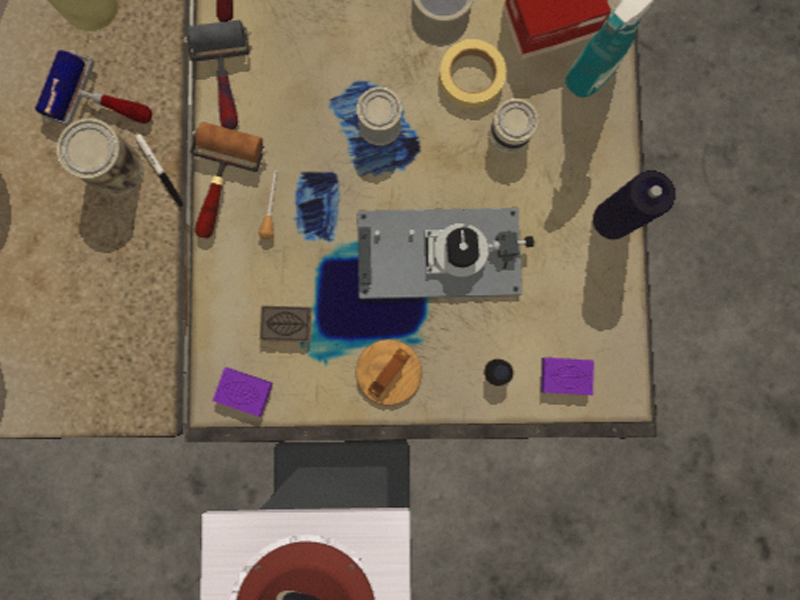

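View pics/scene0.png

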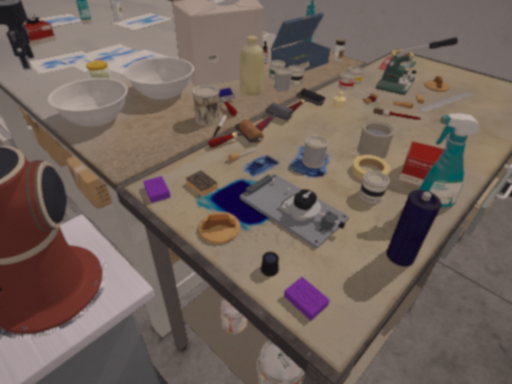

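The top view (800-px scale) shows the bed at (358–522, 210–298), with the stop at the left end, the pins on the upper side and the knob at (463,246). Block candidates are the dark leaf block (285,324) and two purple look-alikes at (243,392) and (568,376). The dark one, picture side up, fits the description. Next I'll measure roughly and confirm in one crop.

```bash
cat > h.py <<'E'
import numpy as np,cv2,pickle
from scipy.spatial.transform import Rotation as Ro
def ray(f,uv,z):
    uv=np.atleast_2d(np.float64(uv)); d=np.c_[(uv-f["mtx"][:2,2])/f["mtx"][0,0],np.ones(len(uv))]@f["R"]
    c=-f["R"].T@f["t"]; return c+d*((z-c[2])/d[:,2])[:,None]
def proj(f,X):
    p=(np.atleast_2d(X)@f["R"].T+f["t"])@f["mtx"].T; return p[:,:2]/p[:,2:]
def tri(fs,uvs):
    A=np.zeros((3,3));b=np.zeros(3)
    for f,uv in zip(fs,uvs):
        d=np.r_[(np.array(uv)-f["mtx"][:2,2])/f["mtx"][0,0],1]@f["R"]; d/=np.linalg.norm(d)
        P=np.eye(3)-np.outer(d,d); A+=P; b+=P@(-f["R"].T@f["t"])
    return np.linalg.solve(A,b)
def quat(s): w,x,y,z=s["tool_rot"]; return Ro.from_quat([x,y,z,w])
def show(f,name,crop=None,k=1):
    i=f["img"]
    if crop: x0,y0,x1,y1=crop; i=i[y0:y1,x0:x1]
    cv2.imwrite("pics/"+name,cv2.resize(i,None,fx=k,fy=k,interpolation=cv2.INTER_CUBIC))
E
python3 - <<'E'
from h import *
d=pickle.load(open("f0.pkl","rb")); t=d["top"]; s=d["scene"]
hsv=cv2.cvtColor(t["img"],cv2.COLOR_BGR2HSV)
print("bed hsv",hsv[148,247],hsv[180,300],"block",hsv[207,170],hsv[207,182],"table",hsv[250,250])
k=.64
print("bed corners",ray(t,[[358*k,210*k],[520*k,208*k],[522*k,296*k],[360*k,298*k]],.012).round(4).tolist())
print("block",ray(t,[[261*k,307*k],[310*k,307*k],[310*k,340*k],[261*k,340*k]],.023).round(4).tolist())
print("knob",ray(t,[[463*k,246*k]],.066), tri([t,s],[[463*k,246*k],[304,199]]))
print("blk tri",tri([t,s],[[285*k,324*k],[201,181]]))
show(t,"crop1.png",(155,125,355,275),4)
E
```

```text
bed hsv [ 50  13 121] [30 13 79] block [17 63 73] [15 57 54] table [ 15 151 159]
bed corners [[0.6152, -0.0851, 0.012], [0.616, -0.3419, 0.012], [0.4758, -0.3411, 0.012], [0.4753, -0.0874, 0.012]]
block [[0.4619, 0.065, 0.023], [0.4611, -0.0106, 0.023], [0.4101, -0.0106, 0.023], [0.411, 0.0646, 0.023]]
knob [[ 0.5467924  -0.24460536  0.066     ]] [ 0.54741134 -0.24438605  0.05478129]
blk tri [0.43556507 0.0284654  0.01850825]
```

View pics/crop1.png

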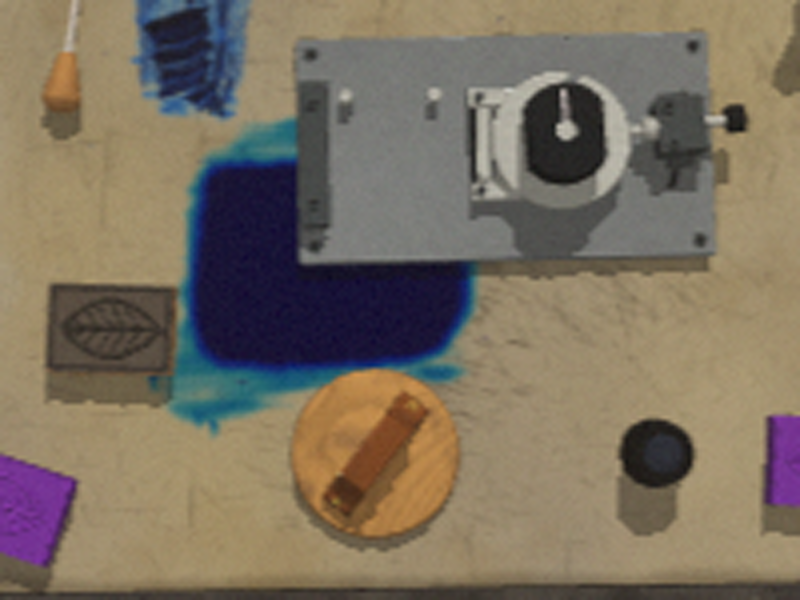

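The crop confirms the dark leaf block at crop (111,327), matching 76x54 mm. The bed is nearly world-aligned at x .475–.616, y −.342 to −.086, and the knob triangulates to z .055, as expected. Next I'll move over the block for a close look.

move_arm --pt "0 0 0 0 0 6.5 1" --pt "0 0 0 0 0 6.5 1" --pt "0 0 0 0 0 6.5 1" --pt "0 0 0 0 0 6.5 1" --pt "0 0 0 0 0 6.5 1" --pt "0 0 0 0 0 6.5 1" --pt "0 0 0 0 0 6.5 1" --pt "0 0 0 0 0 6.5 1" --pt "0 0 0 0 0 6.5 1" --pt "0 0 0 0 0 6.4 1"

```text
time: 0.93
tool_pos: [0.2648, 0.5657, 0.2495]
tool_rot: [0.0, 0.709, 0.705, -0.001]
contact_force: [0.7, -0.2, -0.6]
gripper_width: 0.996
grasp_force: 0.0
```

move_arm --pt "-3.85 1.22 0.3 0 0 0 1" --pt "-3.85 1.22 0.3 0 0 0 1" --pt "-3.85 1.22 0.3 0 0 0 1" --pt "-3.85 1.22 0.3 0 0 0 1" --pt "-3.85 1.22 0.3 0 0 0 1" --pt "-3.85 1.22 0.3 0 0 0 1" --pt "-3.85 1.22 0.3 0 0 0 1" --pt "-3.85 1.22 0.3 0 0 0 1" --pt "-3.85 1.22 0.3 0 0 0 1" --pt "-3.85 1.22 0.3 0 0 0 1" --pt "-3.85 1.22 0.3 0 0 0 1" --pt "-3.85 1.22 0.3 0 0 0 1" --pt "-3.85 1.22 0.3 0 0 0 1" --pt "-3.85 1.22 0.3 0 0 0 1" --pt "0 0 0 0 0 0 1" --pt "0 0 0 0 0 0 1"

```text
time: 2.27
tool_pos: [0.4358, 0.0253, 0.2077]
tool_rot: [-0.001, 0.709, 0.706, -0.0]
contact_force: [-0.4, 0.6, 0.6]
gripper_width: 1.005
grasp_force: 0.0
```

```bash
python3 - <<'E'
from h import *
from plant import manip
f=manip.grab_frame("wrist"); pickle.dump(f,open("w1.pkl","wb")); show(f,"w1.png")
s=manip.state(); print(s["time"],s["tool_pos"],s["tool_rot"],s["joint_pos"].round(3),s["contact_force"])
print(-f["R"].T@f["t"],f["R"].round(3).tolist(),f["mtx"][0])
E
```

```text
2.3167 [0.43562709 0.02664731 0.20780895] [-6.39496018e-04  7.07763860e-01  7.06448770e-01 -2.10221976e-04] [-0.11  -0.398  2.08   0.     1.461 -0.108] [-0.62518549  0.22182195  0.08019397]
[0.43761244 0.10537599 0.33170595] [[1.0, -0.005, -0.003], [-0.004, -0.949, 0.315], [-0.004, -0.315, -0.949]] [269.42993727   0.         251.74536108]
```

View pics/w1.png

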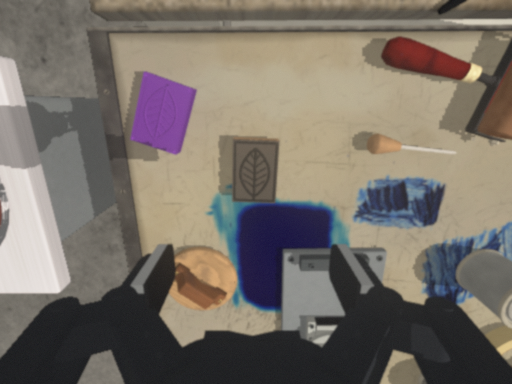

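The wrist view shows the dark block at (233–279, 139–202), a purple look-alike at (163,112), and the stop end of the bed at (283–385, 248+). I'll segment the block.

```bash
cat >> h.py <<'E'
def blk(f,z,win,vmax=115,smax=100):
    h=cv2.cvtColor(f["img"],cv2.COLOR_BGR2HSV); m=((h[...,1]<smax)&(h[...,2]<vmax)).astype(np.uint8)*255
    w=np.zeros_like(m); x0,y0,x1,y1=win; w[y0:y1,x0:x1]=m[y0:y1,x0:x1]
    c=max(cv2.findContours(w,0,2)[0],key=cv2.contourArea); b=cv2.boxPoints(cv2.minAreaRect(c))
    P=ray(f,b,z); e=np.roll(P,-1,0)-P; L=np.linalg.norm(e,axis=1); i=L.argmax()
    a=np.degrees(np.arctan2(e[i,1],e[i,0])); return b.round(1).tolist(),P.mean(0).round(4),L.round(4),a
E
python3 - <<'E'
from h import *
f=pickle.load(open("w1.pkl","rb"))
h=cv2.cvtColor(f["img"],cv2.COLOR_BGR2HSV); print(h[170,238],h[145,245],h[170,228],h[170,284],h[207,250])
for v,s in((100,100),(115,110),(130,110)): print(blk(f,.023,(215,125,295,206),v,s))
t=pickle.load(open("f0.pkl","rb"))["top"]
print(blk(t,.023,(160,190,202,225),100,100))
# bed edges near in wrist
g=((h[...,1]<40)&(h[...,2]>70)).astype(np.uint8)*255; w=np.zeros_like(g); w[235:330,265:400]=g[235:330,265:400]
c=max(cv2.findContours(w,0,2)[0],key=cv2.contourArea); print(cv2.boundingRect(c)); print(ray(f,[[283,249],[385,248]],.012))
E
```

```text
[ 15  50 102] [ 16  52 107] [ 21  61 130] [ 21  64 180] [115 165 110]
([[227.10000610351562, 200.5], [230.8000030517578, 138.89999389648438], [277.6000061035156, 141.60000610351562], [274.0, 203.3000030517578]], array([0.4371, 0.0284, 0.023 ]), array([0.0746, 0.0532, 0.0748, 0.0573]), np.float64(-91.96323179355674))
([[222.5, 200.8000030517578], [225.8000030517578, 137.89999389648438], [278.20001220703125, 140.60000610351562], [274.8999938964844, 203.5]], array([0.4347, 0.0288, 0.023 ]), array([0.076 , 0.0594, 0.0762, 0.0641]), np.float64(-91.56766650839779))
([[218.39999389648438, 201.60000610351562], [220.1999969482422, 135.8000030517578], [278.3999938964844, 137.39999389648438], [276.6000061035156, 203.1999969482422]], array([0.4324, 0.0301, 0.023 ]), array([0.0793, 0.0657, 0.0794, 0.0711]), np.float64(-90.12419456807017))
([[167.0, 196.0], [198.0, 196.0], [198.0, 224.0], [167.0, 224.0]], array([0.4289, 0.0276, 0.023 ]), array([0.0747, 0.0674, 0.0743, 0.0674]), np.float64(-90.60429666637158))
(265, 248, 81, 82)
[[ 0.47773625 -0.08051379  0.012     ]
 [ 0.61427408 -0.0794865   0.012     ]]
```

move_arm --pt "0.1 0.1 3 0 0 0 1" --pt "0 0 3 0 0 0 1" --pt "0 0 3 0 0 0 1" --pt "0 0 3 0 0 0 1" --pt "0 0 2.5 0 0 0 1" --pt "0 0 2 0 0 0 1" --pt "0 0 1 0 0 0 1" --pt "0 0 0.7 0 0 0 1" --pt "0 0 0.3 0 0 0 1" --pt "0 0 0 0 0 0 1" --pt "0 0 0 0 0 0 1"

```text
time: 3.23
tool_pos: [0.4379, 0.0283, 0.0245]
tool_rot: [0.001, 0.707, 0.707, 0.001]
contact_force: [-0.5, -0.5, 0.6]
gripper_width: 1.0
grasp_force: 0.0
```

move_arm --pt "0 0 0 0 0 0 0.5" --pt "0 0 0 0 0 0 0.3" --pt "0 0 0 0 0 0 0.1" --pt "0 0 0 0 0 0 0" --pt "0 0 0 0 0 0 0" --pt "0 0 0 0 0 0 0" --pt "0 0 0 0 0 0 0"

```text
time: 3.82
tool_pos: [0.4382, 0.0279, 0.0247]
tool_rot: [0.001, 0.707, 0.707, 0.001]
contact_force: [-0.0, -1.3, 6.3]
gripper_width: 0.613
grasp_force: 63.2
```

move_arm --pt "0 0 -0.5 0 0 0 0" --pt "0 0 -1.5 0 0 0 0" --pt "0 0 -2.5 0 0 0 0" --pt "0 0 -3 0 0 0 0" --pt "-1 0.5 -1.5 0 0 0 0" --pt "-2.5 1.5 0 0 0 0 0" --pt "-2.5 1.5 0 0 0 0 0" --pt "-2.5 1.5 0 0 0 0 0" --pt "-2.5 1.5 0 0 0 0 0" --pt "-2.5 1.5 0 0 0 0 0" --pt "-2.5 1.5 0 0 0 0 0" --pt "-1.3 0.5 0 0 0 0 0" --pt "-0.5 0 0 0 0 0 0" --pt "0 0 0 0 0 0 0" --pt "0 0 0 0 0 0 0" --pt "0 0 0 0 0 0 0"

```text
time: 5.15
tool_pos: [0.5361, -0.1486, 0.1129]
tool_rot: [-0.001, 0.707, 0.708, -0.0]
contact_force: [-0.1, -0.7, -2.0]
gripper_width: 0.615
grasp_force: 62.7
```

```bash
python3 - <<'E'
from h import *
from plant import manip
f=manip.grab_frame("wrist"); t=manip.grab_frame("top"); pickle.dump((f,t),open("w2.pkl","wb")); show(f,"w2.png",k=1.5)
s=manip.state(); print(s["time"],s["tool_pos"],s["tool_rot"],s["joint_pos"].round(3),s["contact_force"],s["gripper_width"],s["grasp_force"])
print(-f["R"].T@f["t"])
E
```

```text
5.25 [ 0.53639837 -0.14870125  0.11316507] [-2.80726546e-04  7.06565517e-01  7.07647576e-01 -2.38416051e-05] [-0.404  0.017  1.889  0.     1.237 -0.406] [-0.50796155  0.2274609  -1.11884533] 0.6141090604136851 62.663984298706055
[ 0.53739522 -0.06861635  0.23698586]
```

View pics/w2.png

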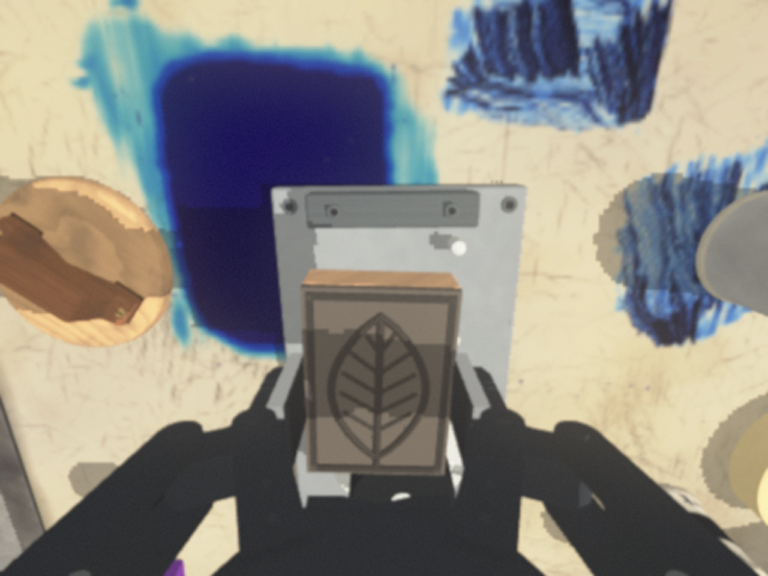

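The held block's top corners are about (302,287), (461,289), (447,473), (310,472) in the 768-px view. The bed's end corners are at (273,188) and (526,186), one pin top is at (459,248), and the stop bar's near edge is at v≈227.

```bash
python3 - <<'E'
from h import *
f,t=pickle.load(open("w2.pkl","rb")); k=1/1.5
def R(p,z): return ray(f,np.array(p)*k,z).round(4).tolist()
print("bedcorners",R([[273,188],[526,186]],.012)); print("pin(31,99)",R([[459,248]],.026)); print("stop near bottom",R([[308,228],[478,226]],.012)); print("stop top far/near",R([[308,193],[478,192]],.026))
print("bed left edge", R([[273,188],[286,345]],.012),"right",R([[526,186],[508,400]],.012))
print("block", R([[302,286],[461,289],[447,473],[310,472]],.111))
print("block bottom +y end",R([[307,271],[455,273]],.088))
# top view: refine bed edges by gradient
g=cv2.GaussianBlur(cv2.cvtColor(pickle.load(open("f0.pkl","rb"))["top"]["img"],6).astype(np.float32),(0,0),.8)
T=pickle.load(open("f0.pkl","rb"))["top"]
us=np.arange(240,325,2); e=[]
for u in us:
    c=np.diff(g[128:142,u]); i=np.abs(c).argmax(); e.append((u,128.5+i))
e=np.array(e); P=ray(T,e,.012); med=np.median(P[:,0]); P=P[abs(P[:,0]-med)<.006]; l=np.polyfit(P[:,1],P[:,0],1); print("bed +x edge x at y=-.214:",np.polyval(l,-.214),"yaw deg",-np.degrees(l[0]))
E
```

```text
bedcorners [[0.4802, -0.0856, 0.012], [0.6171, -0.0844, 0.012]]
pin(31,99) [[0.5802, -0.1155, 0.026]]
stop near bottom [[0.498, -0.1073, 0.012], [0.5928, -0.1061, 0.012]]
stop top far/near [[0.5014, -0.087, 0.026], [0.588, -0.0864, 0.026]]
bed left edge [[0.4802, -0.0856, 0.012], [0.4806, -0.1795, 0.012]] right [[0.6171, -0.0844, 0.012], [0.621, -0.2184, 0.012]]
block [[0.5123, -0.1093, 0.111], [0.5645, -0.1103, 0.111], [0.564, -0.1852, 0.111], [0.511, -0.1849, 0.111]]
block bottom +y end [[0.51, -0.1107, 0.088], [0.5667, -0.1115, 0.088]]
bed +x edge x at y=-.214: 0.6164786291685382 yaw deg 0.18748325835180335
```

move_arm --pt "0 0.35 0 0 0 -0.7 0" --pt "0 0.35 1 0 0 0 0" --pt "0 0 2 0 0 0 0" --pt "0 0 2 0 0 0 0" --pt "0 0 1 0 0 0 0" --pt "0 0 0.7 0 0 0 0" --pt "0 0 0.4 0 0 0 0" --pt "0 0 0 0 0 0 0" --pt "0 0 0 0 0 0 0"

```text
time: 6.0
tool_pos: [0.5445, -0.15, 0.0429]
tool_rot: [0.0, 0.703, 0.712, 0.0]
contact_force: [0.1, -0.9, -0.8]
gripper_width: 0.614
grasp_force: 62.7
```

move_arm --pt "0 0 0.1 0 0 0 0" --pt "0 0 0.1 0 0 0 0" --pt "0 0 0 0 0 0 0" --pt "0 0 0 0 0 0 0"

```text
time: 6.33
tool_pos: [0.5442, -0.1499, 0.0407]
tool_rot: [0.0, 0.703, 0.712, 0.0]
contact_force: [-0.5, 0.3, -1.5]
gripper_width: 0.617
grasp_force: 62.7
```

move_arm --pt "0 0 0.1 0 0 0 0" --pt "0 0 0.1 0 0 0 0" --pt "0 0 0 0 0 0 0" --pt "0 0 0 0 0 0 0"

```text
time: 6.67
tool_pos: [0.5438, -0.1498, 0.0382]
tool_rot: [-0.0, 0.703, 0.712, -0.0]
contact_force: [-0.9, -0.4, -1.2]
gripper_width: 0.613
grasp_force: 62.7
```

move_arm --pt "0 0 0.1 0 0 0 0" --pt "0 0 0 0 0 0 0" --pt "0 0 0 0 0 0 0"

```text
time: 6.92
tool_pos: [0.5439, -0.1498, 0.0372]
tool_rot: [-0.0, 0.703, 0.712, -0.0]
contact_force: [-0.4, 0.6, -1.1]
gripper_width: 0.614
grasp_force: 62.7
```

move_arm --pt "0 0.1 0.05 0 0 0 0" --pt "0 0.1 0 0 0 0 0" --pt "0 0 0 0 0 0 0" --pt "0 0 0 0 0 0 0"

```text
time: 7.25
tool_pos: [0.5461, -0.1498, 0.0368]
tool_rot: [0.0, 0.703, 0.712, 0.0]
contact_force: [0.0, 0.7, -0.3]
gripper_width: 0.618
grasp_force: 62.7
```

move_arm --pt "0 0.1 0 0 0 0 0" --pt "0 0 0 0 0 0 0" --pt "0 0 0 0 0 0 0"

```text
time: 7.5
tool_pos: [0.5471, -0.1498, 0.0368]
tool_rot: [0.0, 0.703, 0.712, 0.0]
contact_force: [0.0, 1.2, -0.0]
gripper_width: 0.615
grasp_force: 62.7
```

move_arm --pt "0 0.05 0 0 0 0 0" --pt "0 0 0 0 0 0 0" --pt "0 0 0 0 0 0 0"

```text
time: 7.75
tool_pos: [0.5473, -0.1498, 0.0369]
tool_rot: [-0.0, 0.703, 0.712, -0.0]
contact_force: [-2.6, 0.7, 1.0]
gripper_width: 0.614
grasp_force: 62.8
```

move_arm --pt "0 0.05 0 0 0 0 0" --pt "0 0 0 0 0 0 0" --pt "0 0 0 0 0 0 0"

```text
time: 8.0
tool_pos: [0.5474, -0.1498, 0.0369]
tool_rot: [-0.001, 0.703, 0.712, -0.001]
contact_force: [-5.0, -0.1, 3.9]
gripper_width: 0.614
grasp_force: 63.1
```

move_arm --pt "0 0.05 0 0 0 0 0" --pt "0 0 0 0 0 0 0" --pt "0 0 0 0 0 0 0"

```text
time: 8.25
tool_pos: [0.5474, -0.1498, 0.0368]
tool_rot: [-0.001, 0.702, 0.712, -0.001]
contact_force: [-6.3, 0.0, 4.9]
gripper_width: 0.616
grasp_force: 63.2
```

move_arm --pt "0.1 0 0 0 0 0 0" --pt "0.1 0 0 0 0 0 0" --pt "0.1 0 0 0 0 0 0" --pt "0 0 0 0 0 0 0" --pt "0 0 0 0 0 0 0"

```text
time: 8.67
tool_pos: [0.5475, -0.148, 0.0369]
tool_rot: [-0.0, 0.702, 0.712, -0.002]
contact_force: [-6.9, -5.5, 4.0]
gripper_width: 0.617
grasp_force: 63.1
```

move_arm --pt "0.1 0 0 0 0 0 0" --pt "0 0 0 0 0 0 0" --pt "0 0 0 0 0 0 0"

```text
time: 8.92
tool_pos: [0.5474, -0.147, 0.0368]
tool_rot: [-0.0, 0.702, 0.712, -0.002]
contact_force: [-6.0, -5.7, 4.4]
gripper_width: 0.613
grasp_force: 63.1
```

move_arm --pt "0.1 0 0 0 0 0 0" --pt "0 0 0 0 0 0 0" --pt "0 0 0 0 0 0 0"

```text
time: 9.17
tool_pos: [0.5475, -0.146, 0.0369]
tool_rot: [-0.0, 0.702, 0.712, -0.002]
contact_force: [-7.1, -4.1, 3.7]
gripper_width: 0.613
grasp_force: 63.1
```

move_arm --pt "0.1 0 0 0 0 0 0" --pt "0 0 0 0 0 0 0" --pt "0 0 0 0 0 0 0"

```text
time: 9.42
tool_pos: [0.5475, -0.145, 0.0369]
tool_rot: [-0.0, 0.703, 0.712, -0.002]
contact_force: [-6.4, -5.4, 3.8]
gripper_width: 0.617
grasp_force: 63.1
```

move_arm --pt "0.05 0 0 0 0 0 0" --pt "0 0 0 0 0 0 0" --pt "0 0 0 0 0 0 0"

```text
time: 9.67
tool_pos: [0.5475, -0.1446, 0.0369]
tool_rot: [0.0, 0.703, 0.712, -0.002]
contact_force: [-6.8, -4.7, 2.1]
gripper_width: 0.617
grasp_force: 63.0
```

move_arm --pt "0.05 0 0 0 0 0 0" --pt "0 0 0 0 0 0 0" --pt "0 0 0 0 0 0 0"

```text
time: 9.92
tool_pos: [0.5475, -0.1441, 0.0369]
tool_rot: [0.0, 0.703, 0.712, -0.002]
contact_force: [-6.5, -4.8, 3.0]
gripper_width: 0.615
grasp_force: 63.1
```

move_arm --pt "0.05 0 0 0 0 0 0" --pt "0 0 0 0 0 0 0" --pt "0 0 0 0 0 0 0"

```text
time: 10.17
tool_pos: [0.5475, -0.1436, 0.0369]
tool_rot: [0.0, 0.703, 0.712, -0.002]
contact_force: [-6.6, -4.1, 3.7]
gripper_width: 0.616
grasp_force: 63.1
```

move_arm --pt "0.05 0 0 0 0 0 0" --pt "0 0 0 0 0 0 0" --pt "0 0 0 0 0 0 0"

```text
time: 10.42
tool_pos: [0.5475, -0.1435, 0.0369]
tool_rot: [0.0, 0.702, 0.712, -0.002]
contact_force: [-6.3, -7.0, 2.6]
gripper_width: 0.617
grasp_force: 62.9
```

move_arm --pt "0.05 0 0 0 0 0 0" --pt "0 0 0 0 0 0 0" --pt "0 0 0 0 0 0 0"

```text
time: 10.67
tool_pos: [0.5475, -0.1434, 0.0369]
tool_rot: [0.001, 0.702, 0.712, -0.002]
contact_force: [-6.6, -8.7, 2.2]
gripper_width: 0.613
grasp_force: 62.9
```

move_arm --pt "0.05 0 0 0 0 0 0" --pt "0 0 0 0 0 0 0" --pt "0 0 0 0 0 0 0"

```text
time: 10.92
tool_pos: [0.5475, -0.1434, 0.037]
tool_rot: [0.001, 0.702, 0.712, -0.003]
contact_force: [-6.1, -8.9, 1.7]
gripper_width: 0.617
grasp_force: 62.8
```

move_arm --pt "0.05 0 0 0 0 0 0" --pt "0 0 0 0 0 0 0" --pt "0 0 0 0 0 0 0"

```text
time: 11.17
tool_pos: [0.5476, -0.1433, 0.0371]
tool_rot: [0.002, 0.702, 0.712, -0.003]
contact_force: [-6.9, -10.3, 1.5]
gripper_width: 0.615
grasp_force: 62.8
```

move_arm --pt "-0.1 0 0 0 0 0 0" --pt "0 0 0.1 0 0 0 0" --pt "0 0 0.05 0 0 0 0" --pt "0 0 0 0 0 0 0" --pt "0 0 0 0 0 0 0"

```text
time: 11.58
tool_pos: [0.5476, -0.1434, 0.0368]
tool_rot: [0.0, 0.702, 0.712, -0.003]
contact_force: [-11.0, -5.7, 12.4]
gripper_width: 0.617
grasp_force: 63.8
```

move_arm --pt "0 0 0 0 0 0 0.4" --pt "0 0 0 0 0 0 0.6" --pt "0 0 0 0 0 0 0.7" --pt "0 0 0 0 0 0 0.7" --pt "0 0 -0.5 0 0 0 0.7" --pt "0 0 -1.5 0 0 0 0.7" --pt "0 0 -3 0 0 0 0.7" --pt "0 0 -3 0 0 0 0.7" --pt "0 0 -3 0 0 0 0.7" --pt "0 0 0 0 0 0 0.7" --pt "0 0 0 0 0 0 0.7"

```text
time: 12.5
tool_pos: [0.5502, -0.1418, 0.1485]
tool_rot: [0.003, 0.703, 0.712, 0.001]
contact_force: [0.3, -0.0, -0.1]
gripper_width: 0.853
grasp_force: 0.0
```

```bash
python3 - <<'E'
from h import *
from plant import manip
f=manip.grab_frame("wrist"); t=manip.grab_frame("top"); pickle.dump((f,t),open("w3.pkl","wb")); show(f,"w3.png",k=1.5)
s=manip.state(); print(s["time"],s["tool_pos"],s["tool_rot"],s["joint_pos"].round(3),s["contact_force"])
E
```

```text
12.6 [ 0.54791466 -0.14095755  0.14459858] [-5.03596702e-04  7.02610117e-01  7.11574830e-01 -1.77435695e-04] [-0.383  0.002  1.847  0.     1.294 -0.396] [ 0.39553426  0.5140933  -1.01617378]
```

View pics/w3.png

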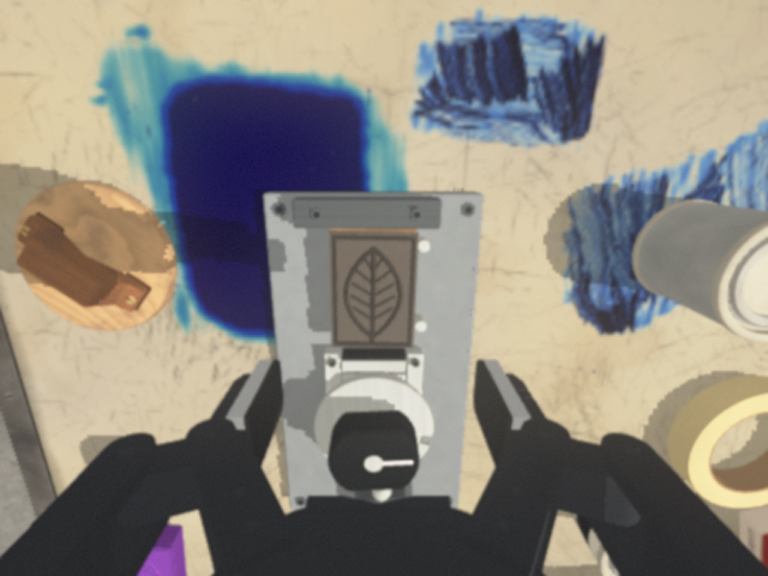

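The block sits home: it touches both pins at (424,246) and (420,326) and the stop at v≈230. The knob centre is at (373,462) with its pointer along +x, so the flats face ±y.

```bash
python3 - <<'E'
from h import *
f,t=pickle.load(open("w3.pkl","rb")); k=1/1.5
def R(p,z): return ray(f,np.array(p)*k,z).round(4).tolist()
print("knob",R([[373,463],[413,462]],.066)); print("pins",R([[424,246],[420,326]],.026)); print("blk",R([[332,236],[417,236],[411,346],[333,346]],.035)); print("bed",R([[265,193],[482,193]],.012))
print("top knob",ray(t,[[463*.64,246*.64]],.066))
E
```

```text
knob [[0.5499, -0.2458, 0.066], [0.5751, -0.2449, 0.066]]
pins [[0.5802, -0.1153, 0.026], [0.5802, -0.1694, 0.026]]
blk [[0.5242, -0.1079, 0.035], [0.5747, -0.1074, 0.035], [0.5739, -0.1796, 0.035], [0.5232, -0.1801, 0.035]]
bed [[0.4803, -0.0856, 0.012], [0.6168, -0.084, 0.012]]
top knob [[ 0.5467924  -0.24460536  0.066     ]]
```

move_arm --pt "-2.6 -0.02 0 0 0 0 0.4" --pt "-2.6 -0.02 0 0 0 0 0.4" --pt "-2.6 -0.02 0 0 0 0 0.4" --pt "-2.58 -0.02 0 0 0 0 0.4" --pt "0 0 0 0 0 -6.98 0.4" --pt "0 0 0 0 0 -6.98 0.32" --pt "0 0 0 0 0 -6.98 0.32" --pt "0 0 0 0 0 -6.98 0.32" --pt "0 0 0 0 0 -6.98 0.32" --pt "0 0 0 0 0 -6.98 0.32" --pt "0 0 0 0 0 -6.98 0.32" --pt "0 0 0 0 0 -6.98 0.32" --pt "0 0 0 0 0 -6.98 0.32" --pt "0 0 0 0 0 -6.98 0.32" --pt "0 0 0 0 0 -6.98 0.32" --pt "0 0 0 0 0 -6.98 0.32" --pt "0 0 0 0 0 -6.98 0.32" --pt "0 0 0 0 0 0 0.32" --pt "0 0 0 0 0 0 0.32" --pt "0 0 0 0 0 0 0.32"

```text
time: 14.27
tool_pos: [0.5483, -0.2447, 0.144]
tool_rot: [-0.001, -0.011, 1.0, 0.001]
contact_force: [0.4, -0.1, 1.0]
gripper_width: 0.659
grasp_force: 0.0
```

```bash
python3 - <<'E'
from h import *
from plant import manip
f=manip.grab_frame("wrist"); pickle.dump(f,open("w4.pkl","wb")); show(f,"w4.png",k=1.5)
s=manip.state(); print(s["time"],s["tool_pos"],s["tool_rot"],s["joint_pos"].round(3),s["contact_force"],s["ft_torque"],s["gripper_width"])
print("yaw y",np.degrees(np.arctan2(*quat(s).as_matrix()[[1,0],1])))
E
```

```text
14.3167 [ 0.54842004 -0.24483754  0.14432996] [-6.77560677e-04 -1.16555051e-02  9.99931747e-01  4.37409251e-04] [-0.544  0.084  1.763  0.     1.297 -2.138] [1.02634246 0.23123045 0.29804376] [-0.02593997 -0.01757355 -0.01009479] 0.6586482637612963
yaw y 91.33561887203554
```

View pics/w4.png

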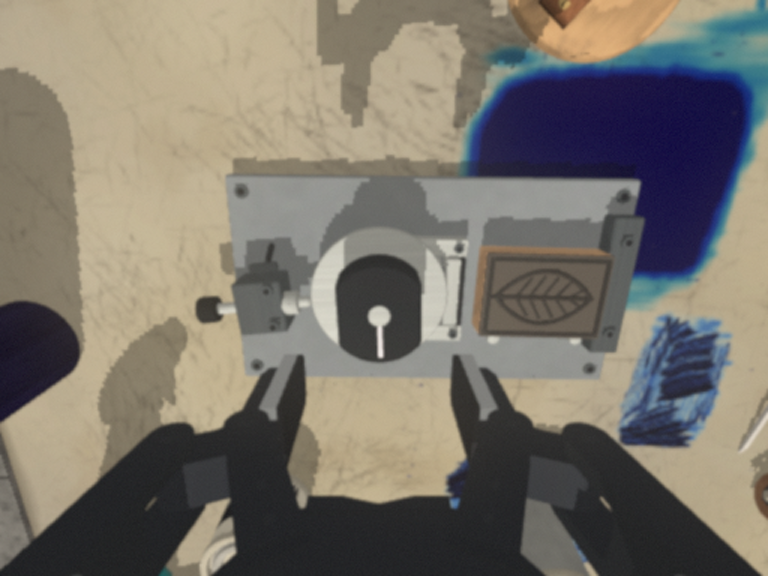

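The bed lies under the gripper: knob screw at (379,316), pointer tip at (381,357), flats at u≈336 and 421, plunger block at (265,305).

```bash
python3 - <<'E'
from h import *
f=pickle.load(open("w4.pkl","rb")); k=1/1.5
P=ray(f,np.array([[379,316],[381,357],[336,310],[421,310],[337,345],[421,345]])*k,.066); print(P.round(4).tolist())
print("ptr deg",np.degrees(np.arctan2(*(P[1]-P[0])[[1,0]])), "flats",[np.degrees(np.arctan2(*(P[b]-P[a])[[1,0]])) for a,b in((2,4),(3,5))])
g=ray(f,np.array([[235,286],[284,300],[262,335]])*k,.045);print(g.round(4).tolist())
E
```

```text
[[0.5504, -0.2448, 0.066], [0.575, -0.2431, 0.066], [0.5475, -0.2679, 0.066], [0.5465, -0.2224, 0.066], [0.5682, -0.2675, 0.066], [0.5671, -0.2212, 0.066]]
ptr deg 3.9342566483117416 flats [np.float64(0.9719196619401038), np.float64(3.1876010346086816)]
[[0.5421, -0.3284, 0.045], [0.5501, -0.3004, 0.045], [0.5728, -0.3148, 0.045]]
```

move_arm --pt "0 0 2 0 0 -1 0.32" --pt "0 0 2 0 0 0 0.32" --pt "0 0 2 0 0 0 0.32" --pt "0 0 1.2 0 0 0 0.32" --pt "0 0 0.8 0 0 0 0.32" --pt "0 0 0.5 0 0 0 0.32" --pt "0 0 0 0 0 0 0.32" --pt "0 0 0 0 0 0 0.32"

```text
time: 14.98
tool_pos: [0.5493, -0.2454, 0.061]
tool_rot: [0.0, -0.021, 1.0, -0.0]
contact_force: [1.0, 0.2, -0.1]
gripper_width: 0.661
grasp_force: 0.0
```

move_arm --pt "0 0 0 0 0 0 0.2" --pt "0 0 0 0 0 0 0.1" --pt "0 0 0 0 0 0 0" --pt "0 0 0 0 0 0 -0.1" --pt "0 0 0 0 0 0 -0.1" --pt "0 0 0 0 0 0 -0.1"

```text
time: 15.48
tool_pos: [0.5496, -0.2441, 0.0621]
tool_rot: [0.001, -0.022, 1.0, 0.001]
contact_force: [-1.5, 5.5, 6.4]
gripper_width: 0.525
grasp_force: 61.9
```

```bash
cat > st.py <<'E'
from h import *
from plant import manip
s=manip.state(); print(s["time"],s["tool_pos"].round(4),"yaw",np.degrees(np.arctan2(*quat(s).as_matrix()[[1,0],1])).round(2),"F",s["contact_force"].round(1),"T",s["ft_torque"].round(3),"j6",s["joint_pos"][5].round(3),s["joint_efforts"][5].round(3),s["gripper_width"],s["grasp_force"])
E
python3 st.py
```

```text
15.4833 [ 0.5496 -0.2441  0.0621] yaw 92.48 F [-1.5  5.5  6.4] T [1.044 0.228 0.148] j6 -2.158 0.134 0.5249984614867919 61.914018988609314
```

move_arm --pt "0 0 0 0 0 2 -0.1" --pt "0 0 0 0 0 2 -0.1" --pt "0 0 0 0 0 2 -0.1"

```text
time: 15.73
tool_pos: [0.5496, -0.2442, 0.0621]
tool_rot: [0.001, 0.031, 1.0, 0.001]
contact_force: [-1.8, 6.0, 6.5]
gripper_width: 0.523
grasp_force: 62.0
```

```bash
python3 st.py
```

```text
15.7333 [ 0.5496 -0.2442  0.0621] yaw 86.45 F [-1.8  6.   6.5] T [0.983 0.18  0.416] j6 -2.052 0.134 0.5234679326631391 62.03619182109833
```

move_arm --pt "0 0 0 0 0 2 -0.1" --pt "0 0 0 0 0 2 -0.1" --pt "0 0 0 0 0 2 -0.1" --pt "0 0 0 0 0 2 -0.1" --pt "0 0 0 0 0 0 -0.1"

```text
time: 16.15
tool_pos: [0.5496, -0.2443, 0.0621]
tool_rot: [0.001, 0.101, 0.995, 0.001]
contact_force: [-1.3, 5.4, 5.9]
gripper_width: 0.529
grasp_force: 61.8
```

```bash
python3 st.py
```

```text
16.15 [ 0.5496 -0.2443  0.0621] yaw 78.39 F [-1.3  5.4  5.9] T [ 0.844  0.315 -0.211] j6 -1.912 -0.076 0.5291812216769093 61.76314115524292
```

move_arm --pt "0 0 0 0 0 2 -0.1" --pt "0 0 0 0 0 2 -0.1" --pt "0 0 0 0 0 2 -0.1" --pt "0 0 0 0 0 2 -0.1" --pt "0 0 0 0 0 2 -0.1" --pt "0 0 0 0 0 2 -0.1" --pt "0 0 0 0 0 2 -0.1"

```text
time: 16.73
tool_pos: [0.5496, -0.2444, 0.0621]
tool_rot: [0.0, 0.221, 0.975, 0.001]
contact_force: [-2.1, 3.6, 5.2]
gripper_width: 0.53
grasp_force: 62.2
```

```bash
python3 st.py
```

```text
16.7333 [ 0.5496 -0.2444  0.0621] yaw 64.46 F [-2.1  3.6  5.2] T [0.858 0.229 0.555] j6 -1.668 0.189 0.5301637673950665 62.16856598854065
```

move_arm --pt "0 0 0 0 0 2 -0.1" --pt "0 0 0 0 0 2 -0.1" --pt "0 0 0 0 0 2 -0.1" --pt "0 0 0 0 0 2 -0.1" --pt "0 0 0 0 0 2 -0.1" --pt "0 0 0 0 0 2 -0.1" --pt "0 0 0 0 0 2 -0.1" --pt "0 0 0 0 0 2 -0.1"

```text
time: 17.4
tool_pos: [0.5495, -0.2445, 0.0621]
tool_rot: [0.0, 0.355, 0.935, 0.0]
contact_force: [-3.1, 4.1, 5.5]
gripper_width: 0.528
grasp_force: 62.2
```

```bash
python3 st.py
```

```text
17.4 [ 0.5495 -0.2445  0.0621] yaw 48.46 F [-3.1  4.1  5.5] T [0.812 0.168 0.544] j6 -1.389 0.15 0.5276463391318089 62.199461460113525
```

move_arm --pt "0 0 0 0 0 1.25 -0.1" --pt "0 0 0 0 0 1.25 -0.1"

```text
time: 17.57
tool_pos: [0.5495, -0.2446, 0.0621]
tool_rot: [0.0, 0.375, 0.927, 0.0]
contact_force: [-2.3, 5.1, 4.9]
gripper_width: 0.527
grasp_force: 62.2
```

```bash
python3 st.py
```

```text
17.5667 [ 0.5495 -0.2446  0.0621] yaw 46.0 F [-2.3  5.1  4.9] T [0.77  0.307 0.558] j6 -1.346 0.329 0.5265579206590338 62.17409133911133
```

move_arm --pt "0 0 0 0 0 1.25 -0.1" --pt "0 0 0 0 0 1.25 -0.1"

```text
time: 17.73
tool_pos: [0.5495, -0.2446, 0.0621]
tool_rot: [0.0, 0.395, 0.919, 0.0]
contact_force: [-3.1, 3.7, 5.2]
gripper_width: 0.524
grasp_force: 62.2
```

```bash
python3 st.py
```

```text
17.7333 [ 0.5495 -0.2446  0.0621] yaw 43.49 F [-3.1  3.7  5.2] T [0.747 0.306 0.563] j6 -1.302 0.287 0.5239152768044198 62.17424511909485
```

move_arm --pt "0 0 0 0 0 1.25 -0.1" --pt "0 0 0 0 0 1.25 -0.1"

```text
time: 17.9
tool_pos: [0.5495, -0.2446, 0.0621]
tool_rot: [0.0, 0.415, 0.91, 0.0]
contact_force: [-2.8, 4.3, 6.3]
gripper_width: 0.523
grasp_force: 62.2
```

```bash
python3 st.py
```

```text
17.9 [ 0.5495 -0.2446  0.0621] yaw 40.99 F [-2.8  4.3  6.3] T [0.71  0.269 0.481] j6 -1.259 0.257 0.5234940807900961 62.164095640182495
```

move_arm --pt "0 0 0 0 0 1.25 -0.1" --pt "0 0 0 0 0 1.25 -0.1"

```text
time: 18.07
tool_pos: [0.5494, -0.2446, 0.0621]
tool_rot: [0.0, 0.434, 0.901, 0.0]
contact_force: [-2.5, 4.3, 6.1]
gripper_width: 0.525
grasp_force: 62.1
```

```bash
python3 st.py
```

```text
18.0667 [ 0.5494 -0.2446  0.0621] yaw 38.5 F [-2.5  4.3  6.1] T [0.72  0.266 0.461] j6 -1.215 0.31 0.5253036376853801 62.0546293258667
```

move_arm --pt "0 0 0 0 0 1.25 -0.1" --pt "0 0 0 0 0 1.25 -0.1"

```text
time: 18.23
tool_pos: [0.5494, -0.2447, 0.0621]
tool_rot: [0.0, 0.454, 0.891, 0.0]
contact_force: [-2.5, 3.9, 5.4]
gripper_width: 0.526
grasp_force: 62.2
```

```bash
python3 st.py
```

```text
18.2333 [ 0.5494 -0.2447  0.0621] yaw 35.99 F [-2.5  3.9  5.4] T [0.725 0.294 0.511] j6 -1.171 0.29 0.5259071417849607 62.18276381492615
```

move_arm --pt "0 0 0 0 0 1.25 -0.1" --pt "0 0 0 0 0 1.25 -0.1"

```text
time: 18.4
tool_pos: [0.5494, -0.2446, 0.0621]
tool_rot: [0.0, 0.473, 0.881, 0.0]
contact_force: [-2.4, 3.8, 5.3]
gripper_width: 0.527
grasp_force: 62.2
```

```bash
python3 st.py
```

```text
18.4 [ 0.5494 -0.2446  0.0621] yaw 33.5 F [-2.4  3.8  5.3] T [0.699 0.297 0.489] j6 -1.128 0.285 0.5265946303006238 62.21940636634827
```

move_arm --pt "0 0 0 0 0 1.25 -0.1" --pt "0 0 0 0 0 1.25 -0.1"

```text
time: 18.57
tool_pos: [0.5494, -0.2446, 0.0621]
tool_rot: [0.0, 0.492, 0.87, 0.0]
contact_force: [-2.6, 3.7, 5.9]
gripper_width: 0.527
grasp_force: 62.3
```

```bash
python3 st.py
```

```text
18.5667 [ 0.5494 -0.2446  0.0621] yaw 31.01 F [-2.6  3.7  5.9] T [0.723 0.324 0.666] j6 -1.084 0.427 0.52704881976781 62.280170917510986
```

move_arm --pt "0 0 0 0 0 1.25 -0.1" --pt "0 0 0 0 0 1.25 -0.1"

```text
time: 18.73
tool_pos: [0.5494, -0.2447, 0.0621]
tool_rot: [0.0, 0.511, 0.859, 0.0]
contact_force: [-2.9, 3.1, 6.3]
gripper_width: 0.525
grasp_force: 62.2
```

```bash
python3 st.py
```

```text
18.7333 [ 0.5494 -0.2447  0.0621] yaw 28.5 F [-2.9  3.1  6.3] T [0.674 0.294 0.559] j6 -1.041 0.351 0.5249323874250862 62.240742444992065
```

move_arm --pt "0 0 0 0 0 1.25 -0.1" --pt "0 0 0 0 0 1.25 -0.1"

```text
time: 18.9
tool_pos: [0.5493, -0.2447, 0.0621]
tool_rot: [0.0, 0.53, 0.848, 0.0]
contact_force: [-2.6, 4.5, 6.4]
gripper_width: 0.526
grasp_force: 62.2
```

```bash
python3 st.py
```

```text
18.9 [ 0.5493 -0.2447  0.0621] yaw 26.0 F [-2.6  4.5  6.4] T [0.688 0.332 0.627] j6 -0.997 0.333 0.5256563893396908 62.22048282623291
```

move_arm --pt "0 0 0 0 0 1.25 -0.1" --pt "0 0 0 0 0 1.25 -0.1"

```text
time: 19.07
tool_pos: [0.5493, -0.2448, 0.0621]
tool_rot: [0.0, 0.548, 0.836, 0.0]
contact_force: [-3.7, 3.6, 6.0]
gripper_width: 0.526
grasp_force: 62.2
```

```bash
python3 st.py
```

```text
19.0667 [ 0.5493 -0.2448  0.0621] yaw 23.48 F [-3.7  3.6  6. ] T [0.637 0.332 0.531] j6 -0.953 0.269 0.5264012334032182 62.18267798423767
```

move_arm --pt "0 0 0 0 0 1.25 -0.1" --pt "0 0 0 0 0 1.25 -0.1"

```text
time: 19.23
tool_pos: [0.5493, -0.2448, 0.0622]
tool_rot: [0.0, 0.566, 0.824, 0.0]
contact_force: [-3.2, 4.5, 7.0]
gripper_width: 0.524
grasp_force: 62.2
```

```bash
python3 st.py
```

```text
19.2333 [ 0.5493 -0.2448  0.0622] yaw 21.01 F [-3.2  4.5  7. ] T [0.609 0.354 0.559] j6 -0.91 0.384 0.5237545937206599 62.22222089767456
```

move_arm --pt "0 0 0 0 0 1.25 -0.1" --pt "0 0 0 0 0 1.25 -0.1"

```text
time: 19.4
tool_pos: [0.5493, -0.2448, 0.0621]
tool_rot: [0.0, 0.584, 0.812, 0.0]
contact_force: [-1.4, 3.6, 5.3]
gripper_width: 0.524
grasp_force: 62.7
```

```bash
python3 st.py
```

```text
19.4 [ 0.5493 -0.2448  0.0621] yaw 18.57 F [-1.4  3.6  5.3] T [0.677 0.247 1.156] j6 -0.867 0.927 0.5239770088765746 62.672892808914185
```

move_arm --pt "0 0 0 0 0 -0.6 -0.1" --pt "0 0 0 0 0 -0.6 -0.1" --pt "0 0 0 0 0 0 -0.1"

```text
time: 19.65
tool_pos: [0.5493, -0.2448, 0.0621]
tool_rot: [0.0, 0.576, 0.817, 0.0]
contact_force: [-2.4, 4.0, 5.6]
gripper_width: 0.528
grasp_force: 61.9
```

```bash
python3 st.py; python3 - <<'E'
from h import *
from plant import manip
f=manip.grab_frame("wrist"); t=manip.grab_frame("top"); a=cv2.resize(t["img"][145:178,290:350],(600,330),interpolation=cv2.INTER_CUBIC); b=cv2.resize(pickle.load(open("w3.pkl","rb"))[1]["img"][145:178,290:350],(600,270),interpolation=cv2.INTER_CUBIC)
cv2.imwrite("pics/w5.png",np.vstack([a,b]))
E
```

```text
19.65 [ 0.5493 -0.2448  0.0621] yaw 19.65 F [-2.4  4.   5.6] T [ 0.609  0.416 -0.128] j6 -0.887 -0.136 0.5277082244458815 61.85043811798096
```

View pics/w5.png

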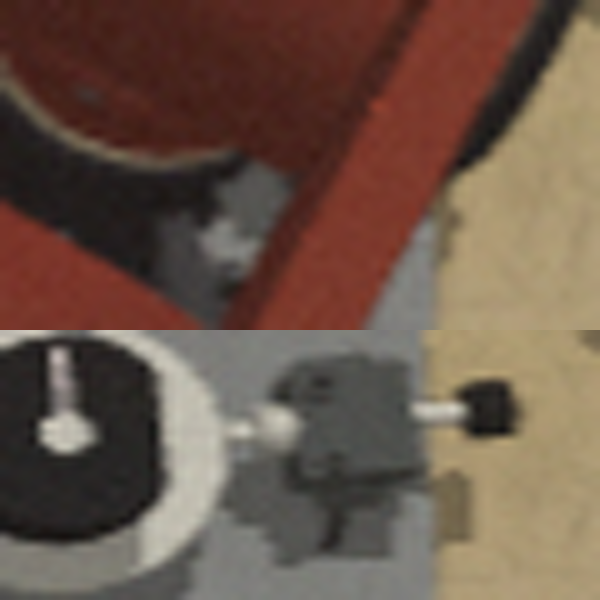

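The arm hides the plunger in this view. The torque has relaxed, so I'll release the knob, lift and look from clear.

move_arm --pt "0 0 0 0 0 0 0.1" --pt "0 0 0 0 0 0 0.3" --pt "0 0 0 0 0 0 0.32" --pt "0 0 0 0 0 0 0.32" --pt "0 0 -2 0 0 0 0.32" --pt "0 0 -3 0 0 0 0.32" --pt "0 0 -4 0 0 0 0.32" --pt "-3.5 0 -3 0 0 0 0.32" --pt "-3.5 0 0 0 0 0 0.32" --pt "-3.5 0 0 0 0 0 0.32" --pt "-3.5 0 0 0 0 0 0.32" --pt "0 0 0 0 0 0 0.32" --pt "0 0 0 0 0 0 0.32"

```text
time: 20.83
tool_pos: [0.5947, -0.3753, 0.1766]
tool_rot: [-0.0, 0.577, 0.817, 0.0]
contact_force: [-0.3, 0.6, -0.4]
gripper_width: 0.659
grasp_force: 0.0
```

```bash
python3 st.py; python3 - <<'E'
from h import *
from plant import manip
f=manip.grab_frame("wrist"); t=manip.grab_frame("top"); s=manip.grab_frame("scene"); pickle.dump((f,t,s),open("w6.pkl","wb"))
uv=[proj(x,[[.547,-.245,.03]])[0] for x in (f,t,s)]; print(uv)
a=cv2.resize(t["img"][130:195,225:345],(800,433),interpolation=cv2.INTER_CUBIC)
u,v=uv[2].astype(int); b=cv2.resize(s["img"][v-25:v+45,u-70:u+60],(310,167),interpolation=cv2.INTER_CUBIC)
c=np.zeros((167,800,3),np.uint8); c[:,:310]=b
u,v=uv[0].astype(int); r=f["img"][max(v-55,0):v+55,max(u-120,0):u+120]
if r.size: q=cv2.resize(r,(480,167)); c[:,320:]=q
cv2.imwrite("pics/w6.png",np.vstack([a,c]))
E
```

```text
20.8333 [ 0.5947 -0.3753  0.1766] yaw 19.54 F [-0.3  0.6 -0.4] T [-0.002  0.005  0.037] j6 -1.01 -0.021 0.6587516416541053 0.0
[array([249.6478194 ,  33.10032602]), array([294.98865037, 159.85762434]), array([303.7512359 , 206.39049657])]
```

View pics/w6.png

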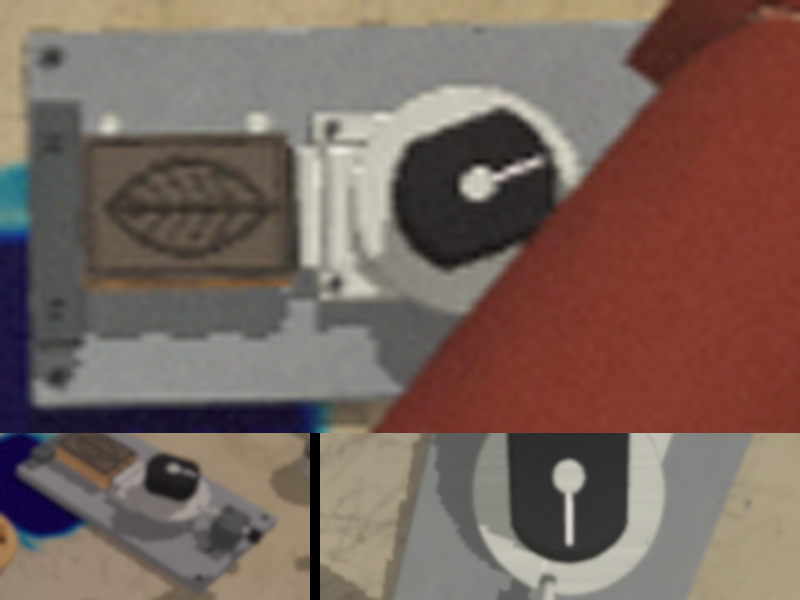

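The block is clamped against the jaw, and the wrist view shows the pin at the plate rim at (548,580). I'll use one last composite to check the drop: the wrist close-up, plus the scene view before and after.

```bash
python3 - <<'E'
from h import *
f,t,s=pickle.load(open("w6.pkl","rb")); s0=pickle.load(open("f0.pkl","rb"))["scene"]
u,v=proj(f,[[.548,-.29,.031]])[0].astype(int); print(u,v)
a=cv2.resize(f["img"][max(v-40,0):v+60,u-40:u+40],(480,600),interpolation=cv2.INTER_CUBIC)
u,v=proj(s,[[.548,-.325,.031]])[0].astype(int)
q=[cv2.resize(x["img"][v-22:v+23,u-24:u+24],(320,300),interpolation=cv2.INTER_CUBIC) for x in (s0,s)]
cv2.imwrite("pics/w7.png",np.hstack([a,np.vstack(q)]))
for x in(s0,s):
    g=cv2.cvtColor(x["img"],6)[v-22:v+23,u-24:u+24]; m=(g<32).astype(np.uint8)
    n,l,st,c=cv2.connectedComponentsWithStats(m); print([(st[i,4],c[i].round(1)) for i in range(1,n) if st[i,4]>8])
E
```

```text
234 84
[(np.int32(57), array([3.1, 3.6]))]
[(np.int32(41), array([3.1, 5.4]))]
```

View pics/w7.png

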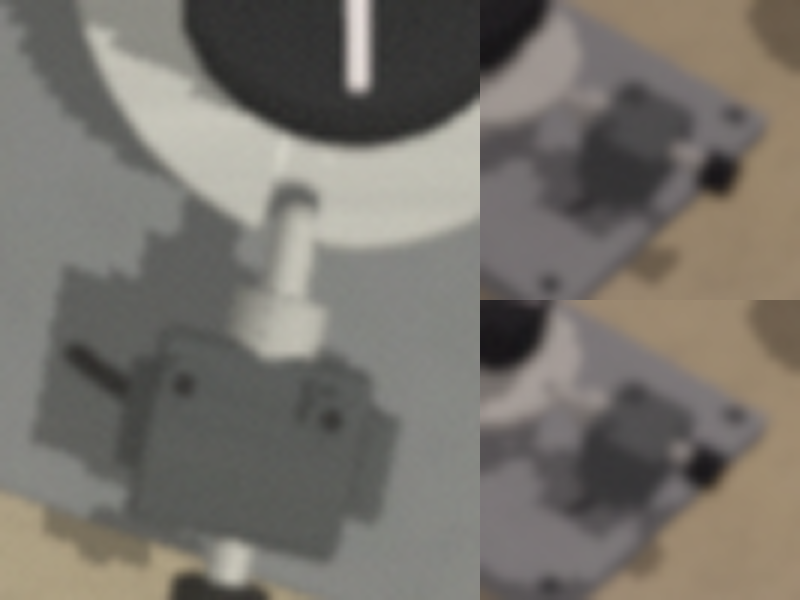

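The pin sits inside the notch at (292,190), and the plunger's end knob has moved in between the before and after views, from (718,172) to (705,165 in its panel). The job is done and the arm is clear of everything.

```bash
python3 -c "
from plant import manip
print(manip.job_done())"
```

```text
the job is handed in; nothing more can be done
None
```

The block is home against both pins and the end stop, picture side up, and locked by the jaw with the plunger dropped into the notch; I turned the knob about 74° clockwise, stopped at the drop, and handed the job in at about 21 s.

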